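# Hook a packed tin over the rack's rail and weigh it

## Robot

A 6-joint arm with a two-finger parallel gripper is mounted at the origin on a cart in front of the work surface, level with it; the furniture and walls round the work are solid. World frame = base frame: x ahead of the robot, y to its left, z up, the work surface at z = 0. Lengths are in m, angles in rad, forces in N, time in s.
With the tool pointing down it reaches from about 0.25 to 0.725 m from the base axis. Payload 4 kg.
Tool frame: the origin (TCP) lies between the finger pads; the fingertips stand 17 mm ahead of it and the grasp point (between the pads) lies 2 mm behind it; z points along the fingers, y is the line along which they close (so a half turn about z gives the same grasp; the last joint's range is limited). The gripper opens to 85 mm and grips with 20 to 120 N. Pads are 22 mm wide; open, the fingers measure 114 mm over their backs; the gripper's body (76 mm by 85 mm) begins 54 mm behind the grasp point. The pads swing forward as they close: fully open they stand 13 mm farther back than shut.
Start: joints at [1.236, 0.241, 0.005, 1.335, 0, 1.571], TCP at [0.164, 0.472, 0.248] pointing down, gripper open.
Joint ranges: [-2.72, 2.72], [-1.05, 1.87], [-1.09, 1.28], [-1.99, 2.15], [-1.42, 1.44], [-3.14, 3.14]. Speed limits (rad/s): [2.79, 2.79, 3.14, 3.14, 3.14, 3.14].

## Interface

Orientations are given as a unit quaternion [w, x, y, z].
In Python, from station import manip, open_gripper, close, solver, cams, readout gives the robot as it stands. Calls block until the motion is done:
- manip.reach(position, orientation): joint-space move of the TCP to a pose.
- manip.movel(position, rot=None, vel=0.15): straight line of the TCP; rot=None keeps the orientation; vel is the mean speed in m/s.
- manip.move_j(angles): joint-space move.
- open_gripper() and close(newtons=None): open the fingers fully, or close them until they stop; newtons is the grip in N (None keeps the last).
- manip.pause(seconds).
- solver.inverse_kinematics(position, orientation): joint angles nearest the present ones, or None.
- cams.read_camera(name): name is "scene" or "top"; returns the picture (480x640x3 uint8, red, green, blue); there is no depth.
- cams.get_calibration(name): a dict with "fov_y" (degrees; the focal length in pixels is half the picture's height over the tangent of half this angle, whatever the lens; pixels are square), "cx", "cy" (the principal point, pixels), "rvec" (rotation vector, rad) and "tvec" (3), from world to camera coordinates, as OpenCV has them. Camera axes: x right, y down, z forward; pixel columns grow to the right and rows downward; lengths in m; the calibration is good to about 2 mm. A picture is of the moment at which its call begins. get_calibration takes no time and is no camera call.
A pose or a line that the arm cannot do raises manip.IKError and nothing moves.
- manip.close_job(): hands the job in; it is judged then, once.
Trained networks look in the newest picture that a camera, given by its name, has taken for a name from the list of things; names that differ only in an ending like _2 or _b are one class to them, and where a whole thing is asked for, a point or a joint stands for the part that bears it (a point fixed in the world has none). Each returns a list of dicts, best first, with "score" (0 to 1); they miss things now and then, are a little off and sometimes report something else, mostly with a low value. They report only what shows in the picture. A call takes as long as a camera call.
- cams.look_for(target, camera): "rect" ([left, top, right, bottom] as shares, 0 to 1, of the picture: columns of its width, rows of its height, round what is visible of it).
Readings, each from a call of its own:
- readout.get_clock(): time.
- readout.get_qpos(): joint angles.
- readout.get_joint_vel(): joint speeds.
- readout.get_joint_efforts(): joint torques, N m.
- readout.get_ee_pos(): TCP position.
- readout.get_tool_rot(): TCP orientation.
- readout.get_wrist_force(): force on the tool from outside, world axes, zero at the start.
- readout.get_wrist_torque(): the same for the moment, N m.
- readout.get_grip_width(): opening from 0.0 (shut) to 1.0 (fully open).
- readout.get_grip_force(): force on a finger pad.
Only numpy, scipy, OpenCV 4.12 (cv2) and the standard library are available. Lean on these libraries where they do the work, as an engineer would, in place of code of your own. Each camera call takes 0.05 s, during which the arm holds its last target. There are 200 camera calls.

## Task

Take the packed tin from the low rack and stand it upright in the middle of the scale's round plate. Lift it with the lifting hook under its wire handle, straight up over the rack's front rail and then forward - your fingers must not touch the tin or its handle - and set it down gently. Then unhook it and stand the hook on its foot on the table, leaving everything else where it is.

Things in the scene. Friction and masses are not known exactly. Their poses are not given: they have to be found in the camera images.
- tin: Round packed tin with white tissue on top, black and white pattern, 129 mm across, 52 high, 0.36 to 0.6 kg, standing on the rack. Origin: centre of its underside; z up; -x faces the rack's front rail at the start. A wire handle is hinged on its +y and -y sides; the tin hangs level from it within about 0.1 rad.
- ear_axis (a point): Middle of the handle's hinge axis, inside the tin 42 mm above its underside; the axis runs along the tin's y.
- bail (a joint): Angle of the wire handle (rad): 0 = standing up, positive = leaning to the tin's -x side, towards the rail. Turns -1.1 to 1.1 with slight friction: stays where left. A 7 mm round wire bent to a U: two arms 142 mm apart and a bar along the tin's y, its axis 85 mm from the hinge axis, straight for 122 mm.
- bail_mid (a point): Middle of the handle's bar, on the wire's axis.
- lift_hook: Steel lifting hook with a wooden handle, 165 mm tall, 0.22 kg, standing on its flat foot. Origin: on the shank's axis at the underside of the foot; z up, x towards the lip. Foot: plate 5 mm thick, 44 wide (y), x -32 to +28. Shank: 8 thick (x), 24 wide (y), up to z 95. Handle: 24 (x) by 26 (y), z 95 to 165; pinch it from above across y.
- hook_trough (a point): Middle of the hook's trough floor, where the wire is carried: 13 mm ahead (x) of the hook's origin, 5 mm up. The trough is 18 mm wide, between the shank (hook x 4) and the upturned lip (x 22 to 28, 44 mm wide), whose top is 15 mm above the trough floor.
- rack: Low wooden rack, fixed, 172 mm deep (x), 189 wide (y). Origin: centre of its underside on the table; front is -x. Its board is at z 30, between cheeks 66 mm high (165 apart) and a back panel 95 high (front face at x 74). Two steel rails cross the front at x -76; the upper one's top is at z 60, 30 above the board. Nothing is above the rack.
- scale: Flat white weighing scale, fixed, 178 by 160 mm, with a display strip at its -x edge and a round steel plate 144 mm across, rigid. Origin: at table height below the plate's centre.
- scale_top (a point): Centre of the top of the scale's round plate, 28 mm above the table.
- lid_pile (a point): Centre of the top of a fixed pile of round tin lids, 262 mm across, that stands on the table to 160 mm high between the rack and the scale: carry things round it or over it.
- sticker_roll: Bystander: roll of white stickers lying flat, 66x66x24 mm. Leave alone.
- ribbon_spool: Bystander: ribbon spool lying flat, 85x77x22 mm. Leave alone.
- stamp: Bystander: hand stamp standing, 32x48x62 mm. Leave alone.
- dispenser: Bystander: black desk tape dispenser, 36x153x82 mm. Leave alone.
- striped_tin: Bystander: closed tin with a hinged white lid and no wire handle, 137x131x73 mm. Leave alone.
- kitchen_timer: Bystander: white timer standing on edge, 26x62x62 mm. Leave alone.

How it is judged:
By the outcome, as a careful person would: the job done as asked, in the order asked, and still so for the second after the job is handed in, with the robot touching nothing.
It also fails if it takes over 72 s, if anything falls off the work surface, if the arm or the gripper's body presses on something with over 40 N, if the wrist force passes 120 N, or if a joint passes its speed limit or range.

## Working session

There is one attempt and no reset: what is moved stays moved. The work goes in short steps, each a Python script; the robot and the scene stay as the last script left them, time stands still between calls to the robot, and variables do not carry over. Pictures are saved under pics/ and viewed, at most 11 in all, crops included, and the job is handed in when it is done.

```bash
mkdir -p pics; ls
python3 - <<'E'
from station import cams,readout
import cv2
for n in ["scene","top"]:
    im=cams.read_camera(n); cv2.imwrite(f"pics/{n}0.png",im[:,:,::-1]); print(n,cams.get_calibration(n))
    for t in ["tin","lift_hook","bail","rack","scale","lid_pile"]:
        try: print(t,[(round(d["score"],2),[round(v*s) for v,s in zip(d["rect"],[640,480]*2)]) for d in cams.look_for(t,n)[:2]])
        except Exception as e: print(t,e)
print(readout.get_clock(),readout.get_tool_rot())
E
```

```text
pics
scene {'fov_y': 53.19510170328298, 'cx': 321.6592633358125, 'cy': 233.91432834040242, 'rvec': array([ 1.81916724, -0.93106547,  0.58322969]), 'tvec': array([-0.32887927,  0.28203491,  0.92841444])}
tin [(0.8, [369, 249, 435, 298])]
lift_hook [(0.6, [299, 235, 319, 297])]
bail [(0.58, [369, 253, 431, 282])]
rack [(0.86, [347, 241, 455, 323]), (0.67, [270, 206, 277, 227])]
scale [(0.95, [192, 252, 275, 293])]
lid_pile it knows: bail, bail_mid, dispenser, ear_axis, hook_trough, kitchen_timer, lift_hook, rack, ribbon_spool, scale, scale_top, stamp, sticker_roll, striped_tin, tin
top {'fov_y': 42.78918917402983, 'cx': 312.7560262023525, 'cy': 234.01524043869256, 'rvec': array([ 2.18149995, -2.20368507,  0.10848779]), 'tvec': array([-0.04885514,  0.52696456,  1.32271329])}
tin [(0.68, [371, 193, 445, 252])]
lift_hook [(0.56, [306, 273, 328, 301]), (0.5, [372, 192, 448, 253])]
bail [(0.83, [371, 219, 446, 255])]
rack [(0.61, [350, 176, 450, 271])]
scale [(0.63, [169, 258, 251, 349])]
lid_pile it knows: bail, bail_mid, dispenser, ear_axis, hook_trough, kitchen_timer, lift_hook, rack, ribbon_spool, scale, scale_top, stamp, sticker_roll, striped_tin, tin
0.6 [1.72947877e-05 1.66603336e-01 9.86024000e-01 1.68139323e-06]
```

View pics/scene0.png

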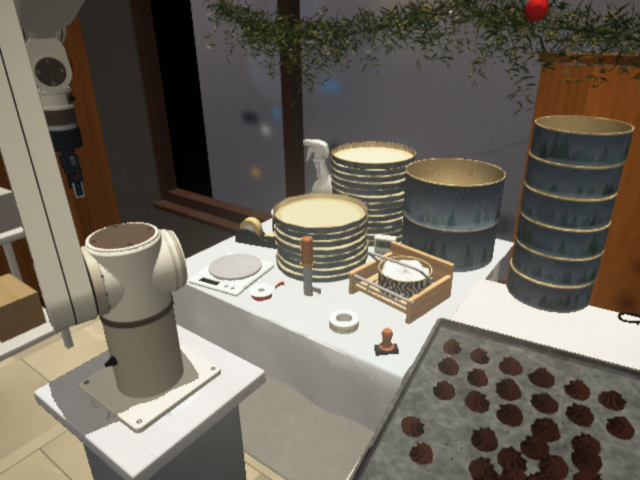

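View pics/top0.png

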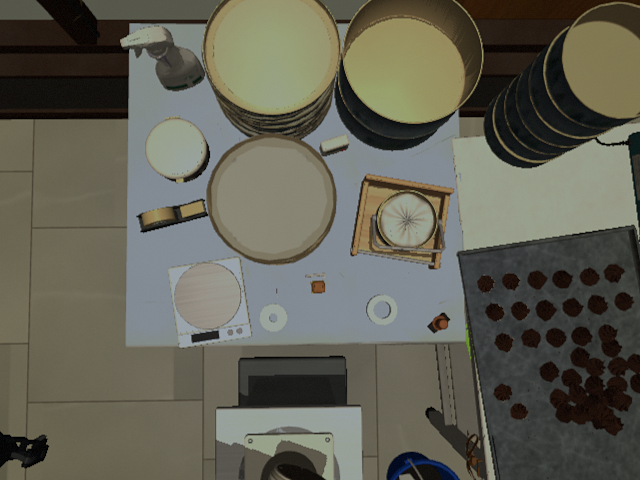

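The scene shows the hook (about 308,265) in front of the lid pile, with the rack and tin to its right and the scale on the left. In the top view the handle leans towards the robot, with its bar near row 250. I'll zoom in to measure these.

```bash
cat > h.py <<'E'
import numpy as np, cv2
from station import cams
def cal(n):
    c=cams.get_calibration(n); f=240/np.tan(np.radians(c["fov_y"]/2))
    return np.array([[f,0,c["cx"]],[0,f,c["cy"]],[0,0,1]]),cv2.Rodrigues(c["rvec"])[0],c["tvec"]
def ray(n,uv):
    K,R,t=cal(n); d=R.T@np.linalg.inv(K)@[*uv,1]; return -R.T@t,d
def onz(n,uv,z):
    o,d=ray(n,uv); return (o+d*(z-o[2])/d[2]).round(4)
def proj(n,P):
    K,R,t=cal(n); P=np.atleast_2d(P); q=(P@R.T+t)@K.T; return q[:,:2]/q[:,2:]
def tri(a,b):
    o1,d1=ray("top",a);o2,d2=ray("scene",b)
    s=np.linalg.lstsq(np.c_[d1,-d2],o2-o1,rcond=None)[0]
    p,q=o1+d1*s[0],o2+d2*s[1]; return ((p+q)/2).round(4),np.linalg.norm(p-q).round(4)
E
python3 - <<'E'
import cv2
from h import *
t=cv2.imread("pics/top0.png");s=cv2.imread("pics/scene0.png")
cv2.imwrite("pics/c1.png",cv2.resize(t[175:295,300:460],None,fx=5,fy=5,interpolation=cv2.INTER_CUBIC))
cv2.imwrite("pics/c2.png",cv2.resize(s[225:345,290:450],None,fx=5,fy=5,interpolation=cv2.INTER_CUBIC))
print(-cal("top")[1].T@cal("top")[2],-cal("scene")[1].T@cal("scene")[2])
print(onz("top",(318,286),.165),onz("top",(208,295),.028),onz("top",(272,199),.16))
E
```

```text
[ 0.42333492 -0.02417978  1.36009257] [-0.3883874 -0.7044706  0.6344565]
[ 0.4139 -0.06    0.165 ] [0.3961 0.1734 0.028 ] [0.5857 0.0285 0.16  ]
```

View pics/c1.png

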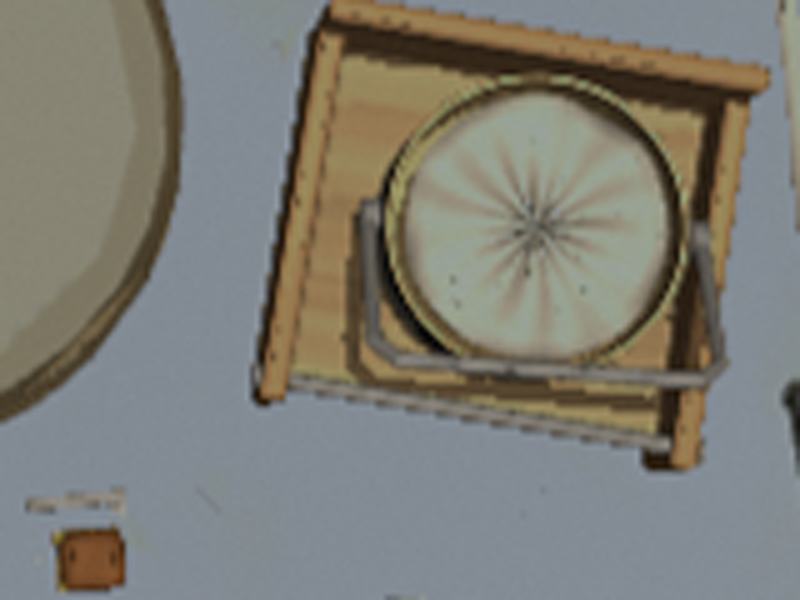

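View pics/c2.png

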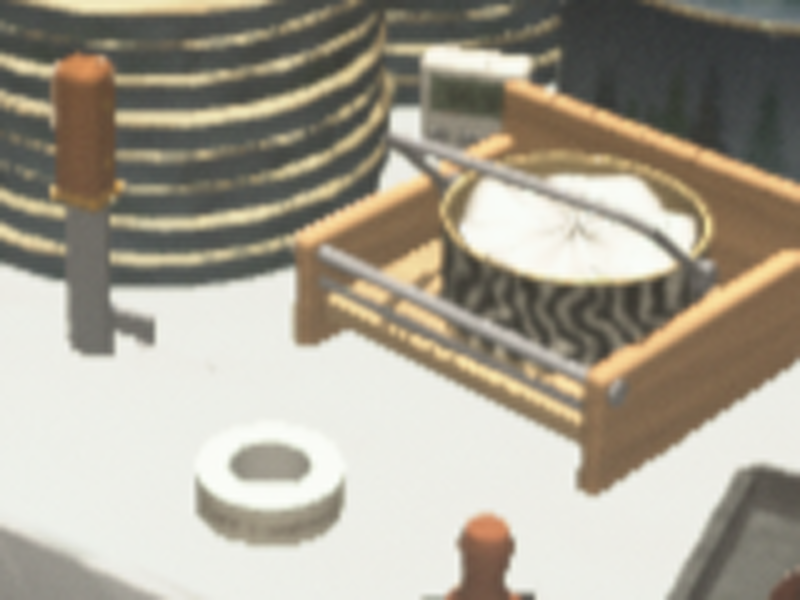

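The crops show these positions:
- **Hook:** handle top at about (318.4,286.4), with the lip pointing to world +x.
- **Tin:** rim centre at about (407,218.5).
- **Bail:** bar from about (380,247) to (441,251), leaning forward over the front rim.

Next I'll fit the tin, bail, hook and scale poses.

```bash
cat > fit.py <<'E'
from h import *
from scipy.optimize import least_squares
ct=lambda p:np.array(p,float)/5+[300-.4,175-.4]
cs=lambda p:np.array(p,float)/5+[290-.4,225-.4]
def tf(x,y,z,a,P):
    c,s=np.cos(a),np.sin(a); return np.array(P)@np.array([[c,s,0],[-s,c,0],[0,0,1]])+[x,y,z]
def tinpts(x,y,a,th,):
    b=lambda yy,r: [-r*np.sin(th),yy,.042+r*np.cos(th)]
    return tf(x,y,.03,a,[[0,0,.052],b(.071,0),b(-.071,0),b(.061,.085),b(-.061,.085),b(.071,.075),b(-.071,.075)])
if __name__=="__main__":
    top=[ct(p) for p in [(537,218),(370,205),(702,230),(400,362),(705,382),(372,345),(720,365)]]
    sc=[cs(p) for p in [(577,217),(705,277),(395,140),(655,235)]]
    def r(p):
        q=tinpts(*p); s=proj("scene",q)
        return np.r_[(proj("top",q)-top).ravel(),(s[[0,2,3,4]]-sc).ravel()]
    s=least_squares(r,[.52,-.21,0,.8],loss="soft_l1"); print("tin",s.x.round(4),r(s.x).round(1))
    # rack: front rail top ends (y +-.0825), cheek tops
    R=[[-.076,.0825,.06],[-.076,-.0825,.06]]
    ro=[ct((287,382)),ct((668,445))]; rs=[cs((322,250)),cs((592,376))]
    g=lambda p:np.r_[(proj("top",tf(p[0],p[1],0,p[2],R))-ro).ravel(),(proj("scene",tf(p[0],p[1],0,p[2],R))-rs).ravel()]
    k=least_squares(g,[.52,-.21,0]); print("rack",k.x.round(4),k.fun.round(1))
    # hook
    H=[[0,0,.165],[.025,.022,.02],[.025,-.022,.02]]
    HS=[[0,0,.165],[.028,-.022,.02],[0,0,.095]]
    ho=[ct((93,558)),ct((28,506)),ct((124,498))]; hs=[cs((84,62)),cs((153,320)),cs((86,195))]
    g=lambda p:np.r_[(proj("top",tf(p[0],p[1],0,p[2],H))-ho).ravel(),(proj("scene",tf(p[0],p[1],0,p[2],HS))-hs).ravel()]
    k=least_squares(g,[.41,-.06,0]); print("hook",k.x.round(4),k.fun.round(1))
    im=cv2.cvtColor(cv2.imread("pics/top0.png"),cv2.COLOR_BGR2GRAY)
    # scale: check plate from both views
    t=cv2.imread("pics/top0.png")[250:355,160:260]; q=cv2.imread("pics/scene0.png")[235:305,180:290]
    o=np.zeros((420,850,3),np.uint8); o[:420,:400]=cv2.resize(t,(400,420),interpolation=2); o[:280,410:]=cv2.resize(q,(440,280),interpolation=2)
    th=np.linspace(0,6.28,90)
    C=np.c_[.3961+.072*np.cos(th),.1734+.072*np.sin(th),0*th+.028]
    for n,off,sh in [("top",(160,250),0),("scene",(180,235),410)]:
        for u in (proj(n,C)-off)*4+2: cv2.circle(o,(int(u[0])+sh,int(u[1])),1,(0,0,255),-1)
    cv2.imwrite("pics/sc.png",o[:,:800])
    for n in ["top","scene"]:
        print(n,[ (round(d["score"],2),(np.array(d["rect"])*[640,480,640,480]).round(1)) for d in (cams.read_camera(n),cams.look_for("scale_top",n))[1][:1]])
    print("corner proj",proj("top",[.3961,.1734,.028]),proj("scene",[.3961,.1734,.028]))
E
python3 fit.py
```

```text
tin [ 0.5536 -0.2532 -0.0734  0.9214] [ 0.8 -0.2  0.   0.8  0.2  0.1  0.2  0.2 -1.  -0.   0.7 -0.5  0.4 -0.1
 -0.1 -1.6  0.2 -0.8 -0.1  1.2 -7.  -2.3]
rack [ 0.5466 -0.243  -0.1757] [ 0.7  0.   0.8  0.2 -0.7 -1.2 -0.4 -0.9]
hook [ 0.4121 -0.061   0.0879] [ 0.3  0.7  0.1  0.   0.9 -0.4 -0.9 -0.5  0.4 -1.7 -0.5 -0.7]
top [(0.87, array([169.4, 256.2, 252.2, 348.7]))]
scene [(0.63, array([189.3, 253.1, 275.5, 298.1]))]
corner proj [[208.01000597 294.98273465]] [[235.26175399 264.02418624]]
```

View pics/sc.png

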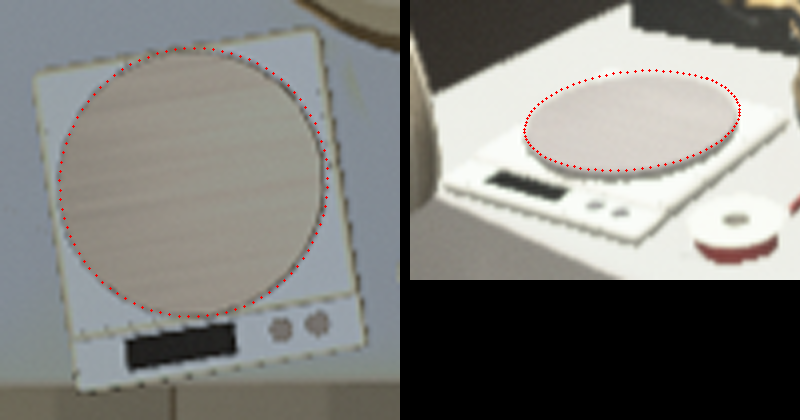

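The plate overlay matches in both views, so the scale is at (0.396, 0.173). The tin is at (0.554,-0.253) with bail angle about 0.92 and the hook at (0.412,-0.061). These agree with the rack geometry, so I'll check IK, then grasp.

```bash
cat > r.py <<'E'
from h import *
from station import manip,open_gripper,close,solver,readout
from scipy.spatial.transform import Rotation as Ro
G=.133; FL=[0]
def quat(a,flip):
    c,s=np.cos(a),np.sin(a); k=-1 if flip else 1
    q=Ro.from_matrix(np.array([[k*c,k*s,0],[k*s,-k*c,0],[0,0,-1]]).T).as_quat(); return q[[3,0,1,2]]
def hk(x,y,z,a,flip=1): return np.array([x,y,z+G]),quat(a,flip)
def go(x,y,z,a,vel=.12): manip.movel(*hk(x,y,z,a),vel=vel)
HOOK=(.4121,-.061,.0879); TIN=(.5536,-.2532,-.0734,.9214); SC=(.396,.173)
E
python3 - <<'E'
from r import *
c,s=np.cos(TIN[2]),np.sin(TIN[2])
W=[(*HOOK[:2],0,HOOK[2]),(*HOOK[:2],.15,HOOK[2]),(TIN[0]-.15*c,TIN[1]-.15*s,.093,TIN[2]),(TIN[0]-.013*c,TIN[1]-.013*s,.148,TIN[2]),(TIN[0]-.013*c,TIN[1]-.013*s,.23,TIN[2]),(.34,-.2,.23,TIN[2]),(.33,.02,.23,0.),(SC[0]-.013,SC[1],.23,.2),(SC[0]-.013,SC[1],.146,.2),(SC[0]-.1,SC[1],.126,.2)]
for w in W:
    for f in (0,1):
        q=solver.inverse_kinematics(*hk(*w,f)); print(np.round(w,3),f,None if q is None else np.round(q,2))
E
```

```text
[ 0.412 -0.061  0.     0.088] 0 [-0.15  0.17 -0.4   1.    0.    2.91]
[ 0.412 -0.061  0.     0.088] 1 [-0.15  0.17 -0.4   1.    0.   -0.23]
[ 0.412 -0.061  0.15   0.088] 0 [-0.15  0.06 -0.12  1.39  0.    2.91]
[ 0.412 -0.061  0.15   0.088] 1 [-0.15  0.06 -0.12  1.39  0.   -0.23]
[ 0.404 -0.242  0.093 -0.073] 0 [-0.54  0.19 -0.11  1.26  0.    2.67]
[ 0.404 -0.242  0.093 -0.073] 1 [-0.54  0.19 -0.11  1.26  0.   -0.47]
[ 0.541 -0.252  0.148 -0.073] 0 [-0.44  0.43  0.36  1.5   0.    2.78]
[ 0.541 -0.252  0.148 -0.073] 1 [-0.44  0.43  0.36  1.5   0.   -0.36]
[ 0.541 -0.252  0.23  -0.073] 0 [-0.44  0.44  0.58  1.71  0.    2.78]
[ 0.541 -0.252  0.23  -0.073] 1 [-0.44  0.44  0.58  1.71  0.   -0.36]
[ 0.34  -0.2    0.23  -0.073] 0 [-0.53  0.01  0.03  1.59  0.    2.68]
[ 0.34  -0.2    0.23  -0.073] 1 [-0.53  0.01  0.03  1.59  0.   -0.46]
[0.33 0.02 0.23 0.  ] 0 [ 0.06 -0.12 -0.09  1.6   0.   -3.08]
[0.33 0.02 0.23 0.  ] 1 [ 0.06 -0.12 -0.09  1.6   0.    0.06]
[0.383 0.173 0.23  0.2  ] 0 [ 0.42  0.06  0.08  1.6   0.   -2.92]
[0.383 0.173 0.23  0.2  ] 1 [0.42 0.06 0.08 1.6  0.   0.22]
[0.383 0.173 0.146 0.2  ] 0 [ 0.42  0.07 -0.12  1.38  0.   -2.92]
[0.383 0.173 0.146 0.2  ] 1 [ 0.42  0.07 -0.12  1.38  0.    0.22]
[0.296 0.173 0.126 0.2  ] 0 [ 0.53 -0.08 -0.32  1.33  0.   -2.81]
[0.296 0.173 0.126 0.2  ] 1 [ 0.53 -0.08 -0.32  1.33  0.    0.33]
```

Run:
```python
from r import *
manip.reach(*hk(*HOOK[:2],.15,HOOK[2]))
go(*HOOK[:2],0,HOOK[2],.15)
close(80); print(readout.get_grip_width(),readout.get_grip_force(),readout.get_ee_pos(),readout.get_wrist_force())
go(*HOOK[:2],.12,HOOK[2],.15)
# pre-pose in front of the bail
c,s=np.cos(TIN[2]),np.sin(TIN[2])
go(TIN[0]-.155*c,TIN[1]-.155*s,.12,TIN[2],.15)
manip.pause(.2)
print(readout.get_clock(),readout.get_ee_pos(),readout.get_grip_force())
a=cams.read_camera("top");b=cams.read_camera("scene")
o=np.zeros((600,800,3),np.uint8)
o[:,:400]=cv2.resize(a[170:290,365-0:445],(400,600),interpolation=2); o[:,400:]=cv2.resize(b[190:310,310:390],(400,600),interpolation=2)
hx,hy=TIN[0]-.155*c,TIN[1]-.155*s
def tfp(P): return np.array([[hx+c*p[0]-s*p[1],hy+s*p[0]+c*p[1],.12+p[2]] for p in P])
P=tfp([[.025,.022,.02],[.025,-.022,.02],[-.032,.022,0],[-.032,-.022,0]])
for n,of,sh in (("top",(365,170),0),("scene",(310,190),400)):
    for u in (proj(n,P)-of+.5)*5:
        x=int(u[0])+sh
        if sh<=x<sh+400: cv2.circle(o,(x,int(u[1])),3,(255,0,0),-1)
cv2.imwrite("pics/pre.png",o[:,:,::-1])
```

```text
0.2949213784271305 79.13071274757385 [ 0.41251687 -0.06134489  0.13335293] [ 0.52372833 -1.85029162  1.46838539]
7.15 [ 0.39914578 -0.24123824  0.25311149] 78.67064237594604
```

View pics/pre.png

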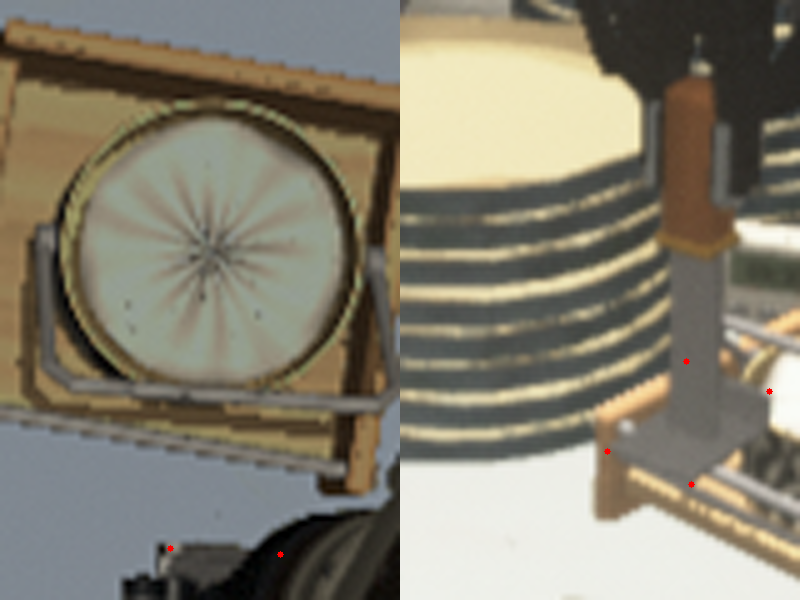

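The grasp matches the prediction within about 2 mm. Next I'll slide the lip under the bar.

Run:
```python
from r import *
c,s=np.cos(TIN[2]),np.sin(TIN[2])
def rel(d,z,vel): go(TIN[0]+d*c,TIN[1]+d*s,z,TIN[2],vel)
f0=readout.get_wrist_force()
rel(-.155,.091,.1); rel(-.081,.091,.06); manip.pause(.2)
print(readout.get_clock(),readout.get_wrist_force()-f0,readout.get_ee_pos())
a=cams.read_camera("top");b=cams.read_camera("scene")
o=np.zeros((600,800,3),np.uint8)
o[:,:300]=cv2.resize(a[170:290,380:440],(300,600),interpolation=2); o[:,300:]=cv2.resize(b[220:300,355:422],(500,600),interpolation=2)
cv2.imwrite("pics/ins.png",o[:,:,::-1])
```

```text
9.275 [0.29758135 0.19652251 0.5773923 ] [ 0.47260937 -0.24728789  0.22414333]
```

View pics/ins.png

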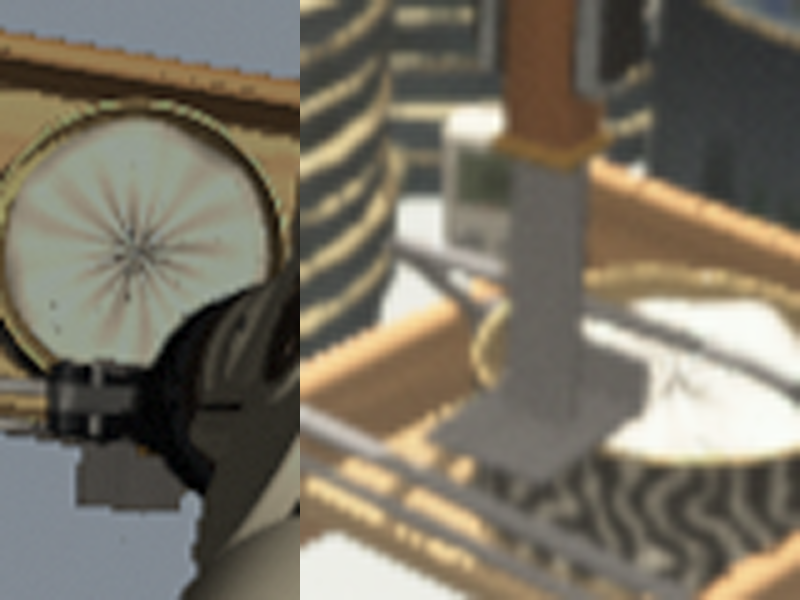

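Run:
```python
from r import *
c,s=np.cos(TIN[2]),np.sin(TIN[2])
def rel(d,z,vel): go(TIN[0]+d*c,TIN[1]+d*s,z,TIN[2],vel)
f0=readout.get_wrist_force()
for i,th in enumerate(np.linspace(TIN[3],0,7)):
    rel(-.085*np.sin(th)-.011,.157-.085*(1-np.cos(th))-.0085-.003,.05)
    f=readout.get_wrist_force()-f0; print(round(th,2),f.round(2))
    if np.abs(f).max()>8: print("stop"); break
a=cams.read_camera("top");b=cams.read_camera("scene"); print(readout.get_clock())
o=np.zeros((600,800,3),np.uint8)
o[:,:300]=cv2.resize(a[160:280,380:440],(300,600),interpolation=2); o[:,300:]=cv2.resize(b[210:300,365:440],(500,600),interpolation=2)
cv2.imwrite("pics/arc.png",o[:,:,::-1])
```

```text
0.92 [-0.69 -1.05 -1.48]
0.77 [-0.86  0.2   0.17]
0.61 [-0.71 -0.55  0.06]
0.46 [-0.65  0.27  0.24]
0.31 [-0.15 -1.16  0.44]
0.15 [-0.44  0.41  0.04]
0.0 [-1.07  0.31  0.36]
12.4917
```

View pics/arc.png

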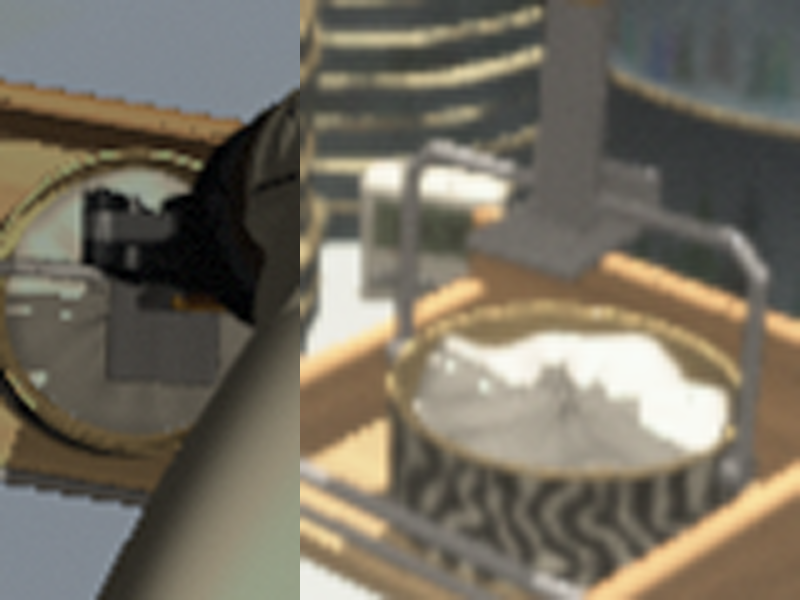

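The bail is upright with its bar seated between shank and lip. Next I'll lift, go forward and carry the tin around the front of the pile.

Run:
```python
from r import *
A=TIN[2]; c,s=np.cos(A),np.sin(A); x,y=TIN[0]-.011*c,TIN[1]-.011*s
f0=readout.get_wrist_force()
go(x,y,.165,A,.03); print((readout.get_wrist_force()-f0).round(2))
go(x,y,.2135,A,.06); manip.pause(.3); f=readout.get_wrist_force()-f0; print(f.round(2))
assert f[2]<-2.5
go(.335,-.215,.2135,A,.07); go(.335,.03,.2135,A,.08); go(.335,.12,.2135,A,.08); go(SC[0]-.013*c,SC[1]-.013*s,.2135,A,.06)
manip.pause(.8); print((readout.get_wrist_force()-f0).round(2),readout.get_ee_pos(),readout.get_clock())
a=cams.read_camera("top");b=cams.read_camera("scene")
np.save("carry.npy",np.stack([a,b]))
o=np.zeros((480,800,3),np.uint8)
o[:,:400]=cv2.resize(a[230:350,160:260],(400,480),interpolation=2); o[:,400:]=cv2.resize(b[180:300,190:290],(400,480),interpolation=2)
cv2.imwrite("pics/over.png",o[:,:,::-1])
```

```text
[ 0.4   0.1  -6.96]
[ 0.34 -0.58 -6.29]
[ 0.21  0.46 -6.57] [0.38303471 0.17395846 0.3464973 ] 24.35
```

View pics/over.png

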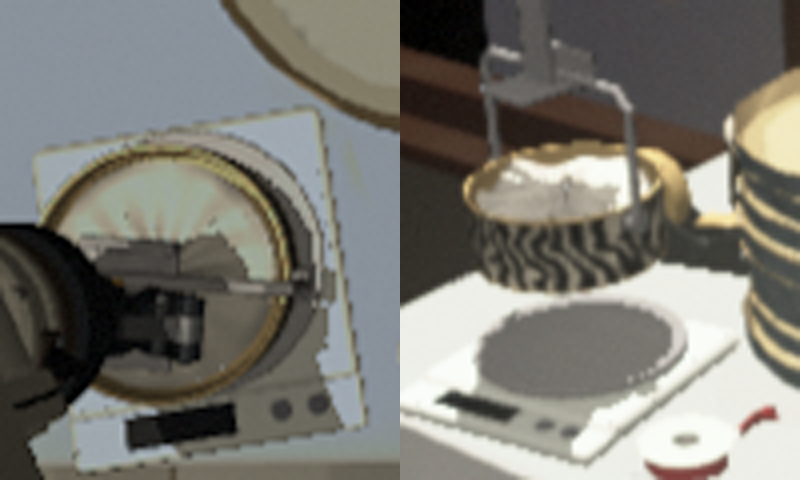

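Run:
```python
from h import *
a,b=np.load("carry.npy")
print(tri((160+165/4-.4,230+274/4-.4),(190+(568-400)/4-.4,180+183/4-.4)))
for z in (.143,.147,.151): print(z,onz("top",(160+165/4-.4,230+274/4-.4),z),onz("scene",(190+42-.4,225.4),z))
# predicted rim extents for candidates
th=np.linspace(0,6.28,200)
for cx,cy in ((.396,.173),(.392,.177),(.396,.177),(.392,.173)):
    for n,of,sh in (("top",(160,230),0),("scene",(190,180),400)):
        q=(proj(n,np.c_[cx+.0645*np.cos(th),cy+.0645*np.sin(th),0*th+.147])-of+.5)*4+[sh,0]
        print(cx,cy,n,"L %.0f T %.0f R %.0f B %.0f"%(*q.min(0),*q.max(0)))
```

```text
(array([0.3929, 0.1698, 0.1443]), np.float64(0.001))
0.143 [0.3925 0.1704 0.143 ] [0.3949 0.1714 0.143 ]
0.147 [0.3926 0.1697 0.147 ] [0.3886 0.1643 0.147 ]
0.151 [0.3927 0.1691 0.151 ] [0.3822 0.1572 0.151 ]
0.396 0.173 top L 27 T 136 R 291 B 400
0.396 0.173 scene L 466 T 140 R 667 B 218
0.392 0.177 top L 18 T 144 R 282 B 408
0.392 0.177 scene L 457 T 140 R 658 B 218
0.396 0.177 top L 18 T 136 R 282 B 400
0.396 0.177 scene L 462 T 139 R 662 B 216
0.392 0.173 top L 27 T 144 R 291 B 408
0.392 0.173 scene L 462 T 142 R 663 B 220
```

The tin is about 4 mm short in x, so I'll correct that, then lower it gently while watching the load.

Run:
```python
from r import *
A=TIN[2]; c,s=np.cos(A),np.sin(A); x,y=SC[0]-.013*c+.004,SC[1]-.013*s+.0005
f0=readout.get_wrist_force()[2]
go(x,y,.155,A,.06); go(x,y,.151,A,.02); manip.pause(.3)
for z in np.arange(.1500,.1395,-.001):
    go(x,y,z,A,.01); f=readout.get_wrist_force()[2]-f0; print(round(z,4),f.round(2))
    if f>5.5: break
print(readout.get_clock())
go(x,y,.1275,A,.03); manip.pause(.2); print((readout.get_wrist_force()[2]-f0).round(2))
a=cams.read_camera("top");b=cams.read_camera("scene")
np.save("set.npy",np.stack([a,b]))
o=np.zeros((480,800,3),np.uint8)
o[:,:400]=cv2.resize(a[230:350,160:260],(400,480),interpolation=2); o[:,400:]=cv2.resize(b[190:310,190:290],(400,480),interpolation=2)
cv2.imwrite("pics/set.png",o[:,:,::-1])
```

```text
0.15 -1.77
0.149 -1.04
0.148 -1.09
0.147 0.44
0.146 3.75
0.145 5.49
0.144 4.58
0.143 3.75
0.142 4.33
0.141 5.05
0.14 5.33
28.975
4.71
```

View pics/set.png

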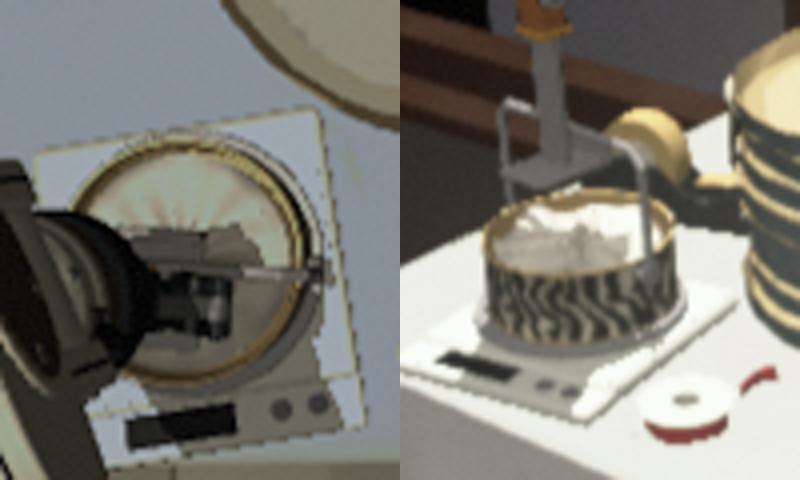

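Run:
```python
from r import *
th=np.linspace(0,6.28,200)
q=(proj("top",np.c_[.396+.0645*np.cos(th),.173+.0645*np.sin(th),0*th+.08])-(160,230)+.5)*4
print("rim pred T,R,B",q.min(0)[1],q.max(0),"seen 138,303,388")
A=TIN[2]; c,s=np.cos(A),np.sin(A); x,y=SC[0]-.013*c+.004,SC[1]-.013*s+.0005
f0=readout.get_wrist_force()
for d in (.01,.02,.03):
    go(x-d*c,y-d*s,.1275,A,.03); f=(readout.get_wrist_force()-f0).round(2); print(d,f)
    assert abs(f[0])<3
go(x-.085*c,y-.085*s,.1275,A,.06)
go(x-.085*c,y-.085*s,.17,A,.1)
go(.33,.0,.17,0,.12); go(*HOOK[:2],.10,HOOK[2],.12); go(*HOOK[:2],.006,HOOK[2],.08); manip.pause(.3)
f0=readout.get_wrist_force()[2]
for z in np.arange(.005,-.0031,-.001):
    go(*HOOK[:2],z,HOOK[2],.01); f=readout.get_wrist_force()[2]-f0; print(round(z,4),f.round(2))
    if f>4: break
open_gripper(); manip.pause(.2); go(*HOOK[:2],.13,HOOK[2],.1)
manip.reach([.25,-.15,.35],quat(0,1))
manip.pause(.5)
a=cams.read_camera("top");b=cams.read_camera("scene"); print(readout.get_clock())
o=np.zeros((480,800,3),np.uint8)
o[:,:400]=cv2.resize(a[195:355,165:340],(400,366),interpolation=2)[[*range(366)]+[0]*114]; o[:,400:]=cv2.resize(b[190:310,215:315],(400,480),interpolation=2)
cv2.imwrite("pics/fin.png",o[:,:,::-1])
```

```text
rim pred T,R,B 139.75071008875807 [304.67353323 389.92651367] seen 138,303,388
0.01 [-0.27 -0.51 -0.31]
0.02 [-0.22  0.01 -0.67]
0.03 [-0.14 -0.54 -0.59]
0.005 0.91
0.004 0.08
0.003 -0.4
0.002 -0.53
0.001 -0.04
0.0 4.9
42.6167
```

View pics/fin.png

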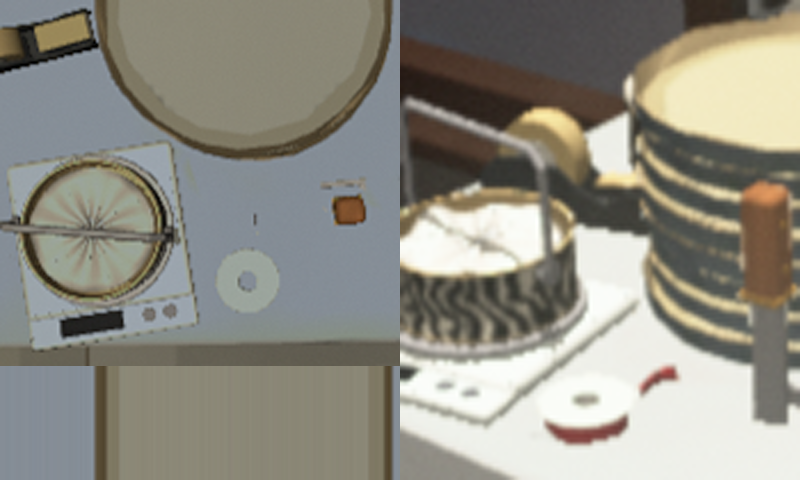

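The tin is upright and centred on the plate with its handle free. The hook is standing on its foot, and the spool and dispenser haven't moved.

```bash
python3 -c "
from station import manip
print(manip.close_job())"
```

```text
the job is handed in; nothing more can be done
None
```

The tin stands upright in the middle of the scale's plate, the hook is back on its foot on the table near where it started, and the job was handed in at about 43 s of the 72 s allowed.

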